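# Register a model-base blank on the pin-drilling station

### The job

On the pin-drilling station, slide the beige model-base blank under the overhanging head until it lies flat and square, fully against both the back stop and the side stop, while the presser lever is still up. Then swing the presser lever down so that its rubber foot rests on the blank, leaving the blank snug against both stops. Do not bump the white head above, and leave the bowl, mould and jar where they are.

Things in the scene. Friction and masses are not known exactly. Their poses are not given: they have to be found in the camera images.
- station: fixed white bench machine with a blue column, base 280 (x) x 250 (y) mm, flat steel top at z = 55 mm. Origin at bench level (z = 0) under the centre of where the registered blank belongs; own x points from the open front (robot side) to the column at the back, y to the left. Base spans x -140..140, y -140..110 mm; column x 90..130, y -14..36 mm.
- corner (a point): registering corner on the steel top, where the faces of the two dark steel stops (14 mm high, 12 thick) would meet: station x 42.5, y 65, z 55 mm; axes as the station's. The back stop's face is the plane x = 0 here (stop at station y -45..45), the side stop's face the plane y = 0 (stop at station x -32..22).
- head: white lamp-and-control head fixed to the column, overhanging the work: station x -20..130, y -20..42 mm, heights 145 to 220 mm above the bench, so 90 mm above the steel top. Axes as the station's; origin 145 mm above the station's origin. A vertical gripper cannot follow the blank under it: tilt the tool about 35 degrees.
- blank: beige slab with rounded edges and a thin brown arch drawn on top, 85 (x) x 130 (y) x 26 mm high, about 0.4 kg, loose on the steel top; origin at the centre of its underside; axes along its edges, roughly as the station's at the start
- blank_back (a point): middle of the bottom edge of the blank's +x face (the one that goes against the back stop); blank x +42.5 mm
- blank_side (a point): middle of the bottom edge of the blank's +y face (the one that goes against the side stop); blank y +65 mm
- lever (a joint): angle of the presser lever, rad: about 0 = arm level, foot resting on the registered blank (-0.06 with nothing under it); positive = raised; upper limit 1.25. It starts raised and stays up above about 0.8; lower down it sinks slowly by its own weight, damped; a few newtons move it.
- lever_pivot (a point): hinge point of the lever, station x 70, y 56 mm, 105 mm above the bench; hinge axis along station y. The aluminium arm (12 x 12 mm) runs from here towards station -x, just to the left (+y) of the head; its rubber foot hangs 24 mm below the arm's axis, 60 mm from the pivot.
- lever_grip (a point): grip point on the lever's red crossbar, a round bar of 14 mm diameter parallel to the hinge axis that sticks out to the left (station y 54 to 116 mm) at the arm's end; this point is on its axis, 160 mm from the hinge axis and 36 mm to the left (+y) of the pivot
- bowl: black rubber mixing bowl, 110 mm across, 65 mm high, to the right of the station; origin under its centre; leave it alone
- mould: green open mould box 75 x 95 x 40 mm, to the left of the station; origin under its centre; leave it alone
- jar: amber jar with blue cap, 60 mm across, 85 mm high, to the left of the station; origin under its centre; leave it alone
Mind the look-alikes: they are no part of the job. What is shaped like the blank but blue or yellow is not meant.

How it is judged:
On the way:
1. the blank lies flat against both stops (gaps at most 2.5 mm, square within 0.025 rad) with the lever still raised (over 0.6 rad) (x of blank_back in the frame of corner between -0.0025 and 0.004 m and y of blank_side in the frame of corner between -0.0025 and 0.004 m and angle between the x axis of blank and the x axis of station, either way round below 0.025 rad and angle between blank's own z axis and vertical below 0.03 rad and z of blank_back in the frame of corner below 0.003 m and value of joint lever above 0.6 rad), for 0.2 s.
At the end, for the whole second after the job is handed in: The blank lies flat on the steel top at rest, its back and left faces within 2.5 mm of the back and side stops and square to them within 0.025 rad; the lever is down (below 0.06 rad) with its foot resting on the blank (more than 0.2 N) (x of blank_back in the frame of corner between -0.0025 and 0.004 m and y of blank_side in the frame of corner between -0.0025 and 0.004 m and angle between the x axis of blank and the x axis of station, either way round below 0.025 rad and angle between blank's own z axis and vertical below 0.03 rad and z of blank_back in the frame of corner below 0.003 m and value of joint lever below 0.06 rad and contact force between lever and blank above 0.2 N and linear speed of blank below 0.01 m/s); the robot touches nothing.
It fails at once if the robot bumps the white head (over 5 N) (contact force between any of the arm, the fingers and head above 5 N).
It fails at once if the bowl is shoved or tipped (moved over 25 mm or tilted over 0.35 rad) (distance of bowl from where it was at the start of the episode above 0.025 m or angle between bowl's own z axis and vertical above 0.35 rad).
It fails at once if the mould is shoved or tipped (moved over 25 mm or tilted over 0.35 rad) (distance of mould from where it was at the start of the episode above 0.025 m or angle between mould's own z axis and vertical above 0.35 rad).
It fails at once if the jar is shoved or tipped (moved over 25 mm or tilted over 0.35 rad) (distance of jar from where it was at the start of the episode above 0.025 m or angle between jar's own z axis and vertical above 0.35 rad).
It also fails if it takes over 64 s, if anything falls off the work surface, if the arm or the gripper's body presses on something with over 40 N, if the wrist force passes 120 N, or if a joint passes its speed limit or range.

### The arm

A 6-joint arm with a two-finger parallel gripper is mounted at the origin on the work surface. World frame = base frame: x ahead of the robot, y to its left, z up, the work surface at z = 0. Lengths are in m, angles in rad, forces in N, time in s.
With the tool pointing down it reaches from about 0.3 to 0.775 m from the base axis. Payload 14.6 kg.
Tool frame: the origin (TCP) lies at the very end of the fingers, on their centre line; the grasp point (between the pads) lies bot.pinch_z behind it (bot.pinch_z is the distance from the TCP to the grasp point, in m); z points along the fingers, y is the line along which they close (so a half turn about z gives the same grasp; the last joint's range is limited). The gripper opens to 85 mm and grips with 20 to 120 N. Pads are 22 mm wide; open, the fingers measure 114 mm over their backs; the gripper's body (76 mm by 85 mm) begins 54 mm behind the grasp point. The pads swing forward as they close: fully open they stand 13 mm farther back than shut.
Start: joints at [-1.284, 0.3, 1.521, -0, 1.321, -0.067], TCP at [0.191, -0.516, 0.231] pointing down, gripper open.
Joint ranges: [-3.03, 3.03], [-0.79, 2.21], [0.23, 2.52], [-1.04, 4.18], [0, 3.07], [-2.55, 2.55]. Speed limits (rad/s): [2.22, 2.22, 2.57, 3.14, 3.14, 3.14].

### API

Orientations are given as a unit quaternion [x, y, z, w].
In Python, from plant import bot gives the robot as it stands. The module is installed in compiled form; this text tells all that it offers.
- The arm moves only by the tool carry_out, never from a script. Its argument "plan" is a list of rows, each an object with "angular": the turn, a rotation vector about the tool's x, y, z in rad, a list of three; "dp": the shift along the tool's x, y, z in mm, a list of three; "grip": the finger opening in mm, from 0 to 85.4. A call has 1 to 10 rows; each row shifts and turns the commanded pose from where the row before left it, along the tool's axes as they then stand; what a row does not reach is not made up. A row lasts 1/10 s, in which the tool goes at most 50 mm and 8.59 degrees, less where a joint would pass 70% of its speed; a pose out of reach is approached as far as the arm can. A call is refused whole if a number of a shift passes 50 or a number of a turn 0.15, either way. A call with a gripper value outside its range is refused whole. The fingers move at their own pace and stop on an object; "squeeze" is the grip in N (left out, the last holds). Time passes only in rows, so rows that do not move let the fingers close. It gives the time, the measured TCP pose, the force, the opening and the grip force at its end, in the units of the state.
- bot.get_state(): the state, without advancing time (a new reading comes with each control period).
- bot.grab_frame(name): name is "scene" or "top" or "wrist"; returns a dict with "image" (400x640x3 uint8, red, green, blue), "fx", "fy", "cx", "cy" (pixels), "dist" ([k1, k2, p1, p2, k3] as OpenCV has them; the pictures are not rectified), "R" (3x3) and "t" (3): a world point X has camera coordinates R X + t. Camera axes: x right, y down, z forward; pixel columns grow to the right and rows downward; lengths in m; the calibration is good to about 2 mm. A picture is of the moment at which its call begins. There is no depth.
- bot.job_done(): hands the job in; it is judged then, once.
Trained networks look in a picture, given as the dict that the camera call returned (one of the last four; its "shot" number tells which), for a name from the list of things; names that differ only in an ending like _2 or _b are one class to them, and where a whole thing is asked for, a point or a joint stands for the part that bears it (a point fixed in the world has none). Each returns a list of dicts, best first, with "p" (0 to 1); they miss things now and then, are a little off and sometimes report something else, mostly with a low value. They report only what shows in the picture. A call takes as long as a camera call. They do not tell look-alikes from the thing itself.
- bot.spot_in(picture, target): "uv" ([column, row] in pixels, amid what is visible of it).
- bot.tip_of(picture, target): "uv" ([column, row] in pixels: a listed point, or the origin of a listed thing).
The state is a dict: "time_s": time; "joint_pos": joint angles; "dq": joint speeds; "joint_torque": joint torques, N m; "tool_pos": TCP position; "ee_rot": TCP orientation; "force": force on the tool from outside, world axes, zero at the start; "wrist_torque": the same for the moment, N m; "gripper_width": finger opening in m; "gripper_force": force on a finger pad.
Only numpy, scipy, OpenCV 4.12 (cv2) and the standard library are available. Lean on these libraries where they do the work, as an engineer would, in place of code of your own. Each camera call takes 0.05 s, during which the arm holds its last target. There are 200 camera calls.

## Working session

There is one attempt and no reset: what is moved stays moved. The work goes in short steps, Python scripts to look and compute and a tool call to move; the robot and the scene stay as the last step left them, time stands still between calls to the robot, and variables do not carry over. Pictures are saved under pics/ and viewed, at most 10 in all, crops included, and the job is handed in when it is done.

Besides the shell and the picture viewer there is one more tool, called by a JSON object that holds its "op" and its "data", one argument or row to a line. carry_out: Moves the arm, as the interface text tells. Its arguments: {"type":"object","properties":{"plan":{"type":"array","items":{"type":"object","properties":{"angular":{"type":"array","items":{"type":"number"}},"dp":{"type":"array","items":{"type":"number"}},"grip":{"type":"number"}}}},"squeeze":{"type":"number"}},"required":["plan"]}

```bash
mkdir -p pics; cat > h.py <<'E'
from plant import bot
import numpy as np, cv2
from scipy.spatial.transform import Rotation as Ro
def K(f): return np.array([[f['fx'],0,f['cx']],[0,f['fy'],f['cy']],[0,0,1.]])
def ray(f,uv):
    n=cv2.undistortPoints(np.array([[uv]],float),K(f),np.array(f['dist'],float))[0,0]
    R=np.array(f['R']);t=np.array(f['t']);return -R.T@t, R.T@np.array([n[0],n[1],1])
def onz(f,uv,z):
    o,d=ray(f,uv);return o+d*(z-o[2])/d[2]
def proj(f,X):
    return cv2.projectPoints(np.array(X,float).reshape(-1,3),cv2.Rodrigues(np.array(f['R']))[0],np.array(f['t'],float),K(f),np.array(f['dist'],float))[0][:,0]
def save(f,n): cv2.imwrite('pics/'+n,f['image'][:,:,::-1])
E
python3 - <<'E'
from h import *
s=bot.get_state();print(s,bot.pinch_z)
for c in('top','scene'):
    f=bot.grab_frame(c);save(f,c+'0.png');print(c,f['fx'],(-np.array(f['R']).T@f['t']).round(3))
    for n in('station','corner','head','blank','blank_back','blank_side','lever_pivot','lever_grip','bowl','mould','jar'):
        print(n,[(np.round(d['uv'],1).tolist(),round(d['p'],2)) for d in bot.tip_of(f,n)[:3]])
E
```

```text
{'time_s': 0.0, 'joint_pos': array([-1.28361755e+00,  3.00488820e-01,  1.52160176e+00, -1.21545625e-05,
        1.32069239e+00, -6.66066470e-02]), 'dq': array([-0.00104745, -0.00057398, -0.00102749, -0.0002424 ,  0.00123249,
        0.00066578]), 'joint_torque': array([ 1.49860232e-03, -5.43509245e+01, -3.61788225e+01,  2.22297496e-05,
        4.05234197e-03, -1.08199657e-05]), 'tool_pos': array([ 0.19047128, -0.51571036,  0.23070284]), 'ee_rot': array([ 9.84394799e-01,  1.75973081e-01, -7.13563943e-05, -5.90896091e-04]), 'force': array([-0.06412453, -0.2110924 ,  0.44093095]), 'wrist_torque': array([-0.01827421, -0.02852327,  0.02118616]), 'gripper_force': 0.0, 'gripper_width': 0.0854002347898924} 0.0187
top 377.3662424974348 [0.453 0.029 1.044]
station [([353.1, 188.0], 0.74)]
corner [([334.9, 164.8], 0.87)]
head [([362.6, 176.9], 0.84)]
blank [([366.9, 280.8], 0.87), ([267.8, 243.6], 0.72), ([372.9, 194.3], 0.57)]
blank_back [([358.5, 267.0], 0.81), ([278.4, 231.7], 0.71), ([372.0, 176.1], 0.56)]
blank_side [([345.9, 188.3], 0.92), ([246.7, 227.4], 0.82), ([348.1, 291.6], 0.73)]
lever_pivot [([343.5, 149.2], 0.8)]
lever_grip [([328.7, 164.4], 0.79)]
bowl [([439.5, 201.0], 0.96)]
mould [([280.8, 143.0], 0.62), ([353.8, 185.5], 0.49)]
jar [([282.5, 184.1], 0.74)]
scene 414.56164234513017 [1.005 0.645 0.636]
station [([266.2, 217.8], 0.61)]
corner [([264.3, 221.2], 0.77)]
head [([264.9, 165.1], 0.74)]
blank [([382.6, 250.0], 0.81), ([341.7, 181.8], 0.78), ([266.5, 188.9], 0.71)]
blank_back [([340.8, 190.5], 0.89), ([365.7, 251.6], 0.77), ([251.5, 193.9], 0.66)]
blank_side [([277.4, 203.5], 0.61), ([387.9, 272.8], 0.58), ([285.1, 142.3], 0.26)]
lever_pivot [([249.2, 202.3], 0.97)]
lever_grip [([285.1, 142.4], 0.74)]
bowl [([251.9, 192.5], 0.26)]
mould [([267.0, 291.0], 0.56)]
jar [([316.3, 268.3], 0.66)]
```

View pics/top0.png

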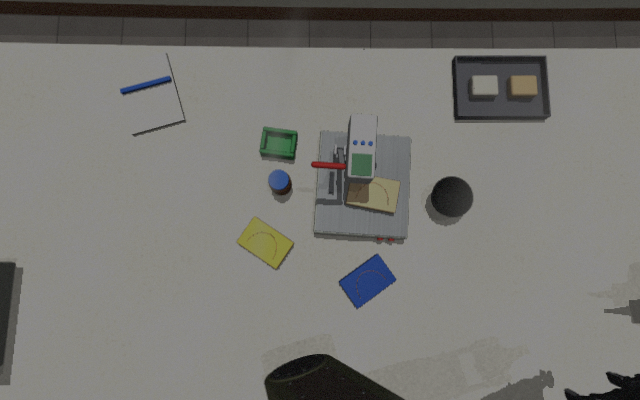

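View pics/scene0.png

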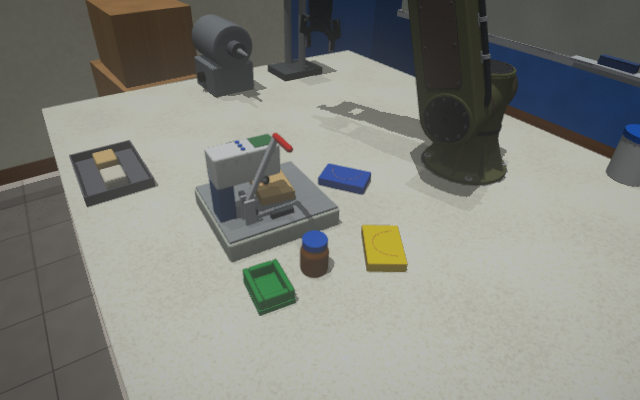

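The top view shows the station at about (363,185), the beige blank at (373,194), the lever's red bar at (328,165), the mould at (279,143), the jar at (280,182) and the bowl at (452,197). The blue and yellow slabs off the station are the look-alikes.

```bash
python3 - <<'E'
from h import *
f=bot.grab_frame('top');im=f['image'][115:250,300:430,::-1]
cv2.imwrite('pics/crop.png',cv2.resize(im,None,fx=4.4,fy=4.4,interpolation=cv2.INTER_CUBIC))
E
```

```text
(no output)
```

View pics/crop.png

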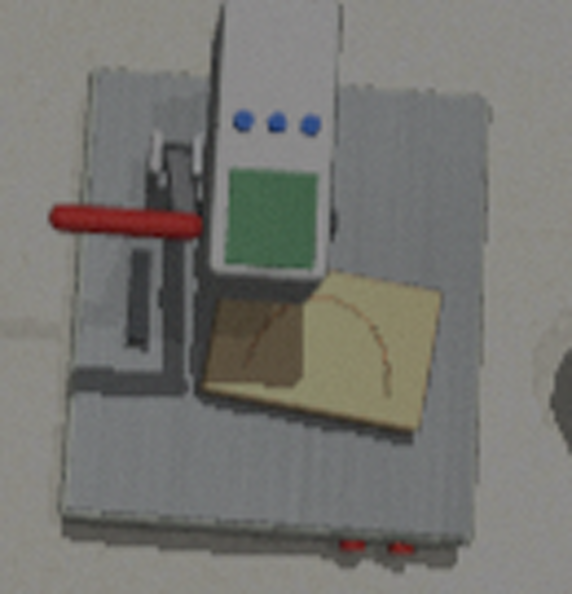

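The crop shows the steel top's corners at about (90,70), (490,95), (470,543) and (62,515) in crop pixels. The blank's visible top corners are at (203,387), (415,430) and (442,292).

```bash
python3 - <<'E'
from h import *
from scipy.optimize import least_squares
f=bot.grab_frame('top')
c=lambda p:np.array(p)/4.4+[300-.4,115-.4]
P=[c(p) for p in[(90,70),(490,95),(470,543),(62,515)]]
W=np.array([onz(f,p,.055) for p in P]);L=np.array([[.14,.11],[.14,-.14],[-.14,-.14],[-.14,.11]])
def T(q,X):
    a=q[2];return np.array([[np.cos(a),-np.sin(a)],[np.sin(a),np.cos(a)]])@np.array(X).T+np.array(q[:2])[:,None]
r=least_squares(lambda q:(T(q,L).T-W[:,:2]).ravel(),[.5,0,0]);q=r.x;print('station',q,(r.fun*1e3).round(1))
B=np.array([onz(f,c(p),.081)[:2] for p in[(203,386),(415,430),(442,292)]])
LB=np.array([[-.0425,.065],[-.0425,-.065],[.0425,-.065]])*0.985
rb=least_squares(lambda b:(T(b,LB).T-B).ravel(),[.5,0,0]);print('blank',rb.x,(rb.fun*1e3).round(1))
a=q[2];Rt=np.array([[np.cos(a),np.sin(a)],[-np.sin(a),np.cos(a)]])
print('blank in station',Rt@(rb.x[:2]-q[:2])*1e3,rb.x[2]-a)
s=bot.tip_of(f,'corner')[0]['uv'];print('corner net',Rt@(onz(f,s,.055)[:2]-q[:2]))
print('sidestop face',Rt@(onz(f,c((151,300)),.069)[:2]-q[:2]))
print('head front corners',[Rt@(onz(f,c(p),.22)[:2]-q[:2]) for p in((210,272),(327,277))])
for n in('top','scene'):
    g=bot.grab_frame(n)
    def S(x,y,z): return np.append(T(q,[[x,y]])[:,0],z)
    print(n,'corner',proj(g,S(.0425,.065,.055)),'pivot',proj(g,S(.07,.056,.105)))
    m=bot.tip_of(g,'lever_grip')[0]['uv']
    A=np.arange(0.7,1.26,.05);e=[np.linalg.norm(proj(g,S(.07-.16*np.cos(x),.092,.105+.16*np.sin(x)))[0]-m) for x in A]
    i=int(np.argmin(e));print('lever',A[i],e[i])
    print('basecorners',proj(g,[S(x,y,.055) for x,y in L]).round(0).tolist())
for n,z in(('bowl',0),('mould',0),('jar',0)): 
    d=bot.tip_of(f,n) if 0 else None
E
```

```text
station [ 0.63271131 -0.0829971  -0.06545701] [ 3.4  1.5  1.7 -1.3 -2.6 -3.5 -2.5  3.3]
blank [ 0.60507139 -0.1202777  -0.20447724] [ 0.2  0.7 -0.1 -0.9 -0.1  0.2]
blank in station [-25.14220146 -39.00869974] -0.13902022884382093
corner net [0.04494681 0.05619094]
sidestop face [-0.0067923   0.06252116]
head front corners [array([-0.01827957,  0.03938867]), array([-0.01677259, -0.01986664])]
top corner [[333.86484353 165.56822377]] pivot [[338.99932731 150.91664188]]
lever 1.1000000000000003 3.5597177605914228
basecorners [[320.0, 129.0], [411.0, 136.0], [408.0, 239.0], [312.0, 233.0]]
scene corner [[262.63406186 218.69027789]] pivot [[248.23099961 202.13824082]]
lever 1.0500000000000003 3.3553351483573977
basecorners [[229.0, 244.0], [193.0, 186.0], [292.0, 159.0], [341.0, 206.0]]
```

```bash
cat >> h.py <<'E'
Q=np.array([.6327,-.084,-.0655])   # station x,y,yaw
RS=Ro.from_euler('z',Q[2])
def S(x,y,z): return RS.apply([x,y,z])+[Q[0],Q[1],0]   # station->world, m
def inS(p): return RS.inv().apply(np.array(p)-[Q[0],Q[1],0])
def tool(psi,tilt): # tool x at station yaw psi (deg), tool z leaning towards tool x by tilt
    return RS*Ro.from_euler('z',psi,degrees=True)*Ro.from_euler('x',180,degrees=True)*Ro.from_euler('y',tilt,degrees=True)
def plan(pos,R,s=None):
    s=s or bot.get_state();c=Ro.from_quat(s['ee_rot'])
    rv=(c.inv()*R).as_rotvec();n=int(np.ceil(np.linalg.norm(rv)/.14));d=R.inv().apply(pos-s['tool_pos'])*1e3
    m=int(np.ceil(np.linalg.norm(d)/45))
    print('turn',(rv/max(n,1)).round(4).tolist(),'x',n,' then dp',(d/max(m,1)).round(1).tolist(),'x',m,'| tool in station mm',(inS(s['tool_pos'])*1e3).round(1))
E
python3 - <<'E'
from h import *
for a in(0,90):
    R=tool(a,20);print(a,RS.inv().apply(R.as_matrix().T).round(2).tolist())
f=bot.grab_frame('top');print('bowl',inS(onz(f,[452,197],.065)))
print('sta jar,mould',inS(onz(f,[279,180],.085)),inS(onz(f,[279,143],.04)))
R=tool(90,20)
plan(S(-.015,-.14,.2),R)
s=bot.get_state();s['ee_rot']=R.as_quat();s['tool_pos']=S(-.015,-.14,.2);plan(S(-.015,-.14,.062),R,s)
E
```

```text
0 [[0.94, 0.0, 0.34], [-0.0, -1.0, 0.0], [0.34, -0.0, -0.94]]
90 [[0.0, 0.94, 0.34], [1.0, -0.0, 0.0], [0.0, 0.34, -0.94]]
bowl [-0.02275166 -0.24898717  0.065     ]
sta jar,mould [-0.01229899  0.20582769  0.085     ] [0.09827415 0.21899324 0.04      ]
turn [0.0223, 0.0344, -0.1266] x 9  then dp [24.2, 33.2, 11.6] x 12 | tool in station mm [-412.9 -460.   231.3]
turn [0.0, 0.0, 0.0] x 0  then dp [-11.8, -0.0, 32.4] x 4 | tool in station mm [ -15. -140.  200.]
```

{"op": "carry_out", "data": {
  "plan": [
    {"angular": [0.0223,0.0344,-0.1266],"grip": 30},
    {"angular": [0.0223,0.0344,-0.1266],"grip": 30},
    {"angular": [0.0223,0.0344,-0.1266],"grip": 30},
    {"angular": [0.0223,0.0344,-0.1266],"grip": 30},
    {"angular": [0.0223,0.0344,-0.1266],"grip": 30},
    {"angular": [0.0223,0.0344,-0.1266],"grip": 30},
    {"angular": [0.0223,0.0344,-0.1266],"grip": 30},
    {"angular": [0.0223,0.0344,-0.1266],"grip": 30},
    {"angular": [0.0223,0.0344,-0.1266],"grip": 30},
    {"dp": [24,33,11.5]}
  ]
}}

```text
$.plan[0]: bad value
```

{"op": "carry_out", "data": {
  "plan": [
    {"dp": [24.2,33.2,11.6]},
    {"dp": [24.2,33.2,11.6]},
    {"dp": [24.2,33.2,11.6]},
    {"dp": [24.2,33.2,11.6]},
    {"dp": [24.2,33.2,11.6]},
    {"dp": [24.2,33.2,11.6]},
    {"dp": [24.2,33.2,11.6]},
    {"dp": [24.2,33.2,11.6]},
    {"dp": [24.2,33.2,11.6]},
    {"dp": [24.2,33.2,11.6]}
  ]
}}

```text
$.plan[0]: bad value
```

```bash
python3 - <<'E'
from h import *
bot.grab_frame('top');bot.grab_frame('top')
s=bot.get_state();print(s['force'],s['gripper_width'],s['time_s'],s['joint_pos'].round(2));plan(S(-.015,-.14,.062),tool(90,20),s)
E
```

```text
[ 0.0105296  -0.06182098  0.09602277] 0.08554345101072966 1.7 [-1.28  0.3   1.52 -0.    1.32 -0.07]
turn [0.0223, 0.0344, -0.1266] x 9  then dp [20.2, 33.2, 22.4] x 12 | tool in station mm [-412.9 -459.9  231.3]
```

{"op": "carry_out", "data": {
  "plan": [
    {"angular": [0.0223,0.0344,-0.1266],"dp": [0,0,0],"grip": 30},
    {"angular": [0.0223,0.0344,-0.1266],"dp": [0,0,0],"grip": 30},
    {"angular": [0.0223,0.0344,-0.1266],"dp": [0,0,0],"grip": 30},
    {"angular": [0.0223,0.0344,-0.1266],"dp": [0,0,0],"grip": 30},
    {"angular": [0.0223,0.0344,-0.1266],"dp": [0,0,0],"grip": 30},
    {"angular": [0.0223,0.0344,-0.1266],"dp": [0,0,0],"grip": 30},
    {"angular": [0.0223,0.0344,-0.1266],"dp": [0,0,0],"grip": 30},
    {"angular": [0.0223,0.0344,-0.1266],"dp": [0,0,0],"grip": 30},
    {"angular": [0.0223,0.0344,-0.1266],"dp": [0,0,0],"grip": 30},
    {"angular": [0,0,0],"dp": [24.2,33.2,11.6],"grip": 30}
  ]
}}

```text
time_s: 2.7
tool_pos: [0.2235, -0.4931, 0.2279]
ee_rot: [0.718, 0.674, 0.127, -0.119]
force: [1.5, 1.2, -0.5]
gripper_width: 0.03
gripper_force: 0.0
```

{"op": "carry_out", "data": {
  "plan": [
    {"angular": [0,0,0],"dp": [24.2,33.2,11.6],"grip": 30},
    {"angular": [0,0,0],"dp": [24.2,33.2,11.6],"grip": 30},
    {"angular": [0,0,0],"dp": [24.2,33.2,11.6],"grip": 30},
    {"angular": [0,0,0],"dp": [24.2,33.2,11.6],"grip": 30},
    {"angular": [0,0,0],"dp": [24.2,33.2,11.6],"grip": 30},
    {"angular": [0,0,0],"dp": [24.2,33.2,11.6],"grip": 30},
    {"angular": [0,0,0],"dp": [24.2,33.2,11.6],"grip": 30},
    {"angular": [0,0,0],"dp": [24.2,33.2,11.6],"grip": 30},
    {"angular": [0,0,0],"dp": [24.2,33.2,11.6],"grip": 30},
    {"angular": [0,0,0],"dp": [24.2,33.2,11.6],"grip": 30}
  ]
}}

```text
time_s: 3.7
tool_pos: [0.5755, -0.2454, 0.2024]
ee_rot: [0.719, 0.673, 0.127, -0.119]
force: [-0.2, -0.6, 0.9]
gripper_width: 0.03
gripper_force: 0.0
```

```bash
python3 - <<'E'
from h import *
bot.grab_frame('top');bot.grab_frame('top')
s=bot.get_state();print(s['force'],s['gripper_width'],s['time_s'],s['joint_pos'].round(2));plan(S(-.015,-.14,.062),tool(90,20),s)
E
```

```text
[-0.90031708 -0.9869043  -1.18243653] 0.029881175767132097 3.8 [-0.57  0.58  1.23  0.3   1.51 -0.56]
turn [-0.0016, -0.0009, 0.0043] x 1  then dp [-6.7, 7.6, 34.7] x 4 | tool in station mm [ -45.3 -162.4  201.7]
```

{"op": "carry_out", "data": {
  "plan": [
    {"angular": [0,0,0],"dp": [0,15,0],"grip": 30},
    {"angular": [0,0,0],"dp": [-5,15,25],"grip": 30},
    {"angular": [0,0,0],"dp": [-5,0,25],"grip": 30},
    {"angular": [0,0,0],"dp": [-5,0,25],"grip": 30},
    {"angular": [0,0,0],"dp": [-5,0,25],"grip": 30},
    {"angular": [0,0,0],"dp": [-5,0,20],"grip": 30},
    {"angular": [0,0,0],"dp": [-2,0,15],"grip": 30},
    {"angular": [0,0,0],"dp": [0,0,4],"grip": 30},
    {"angular": [0,0,0],"dp": [0,0,0],"grip": 30}
  ]
}}

```text
time_s: 4.7
tool_pos: [0.6056, -0.2265, 0.0628]
ee_rot: [0.719, 0.673, 0.127, -0.119]
force: [0.3, -0.1, -0.4]
gripper_width: 0.03
gripper_force: 0.0
```

```bash
python3 - <<'E'
from h import *
s=bot.get_state();print(s['force'],s['gripper_width'],s['time_s']);plan(S(-.015,-.074,.062),tool(90,20),s)
f=bot.grab_frame('top');im=f['image'][115:250,300:480,::-1]
cv2.imwrite('pics/c2.png',cv2.resize(im,None,fx=4.4,fy=4.4,interpolation=cv2.INTER_CUBIC))
E
```

```text
[ 0.26272698 -0.05301427 -0.44064609] 0.03004701787829337 4.7
turn [0.0, -0.0001, 0.0002] x 1  then dp [32.7, 1.4, 12.3] x 2 | tool in station mm [ -17.8 -144.    62.8]
```

View pics/c2.png

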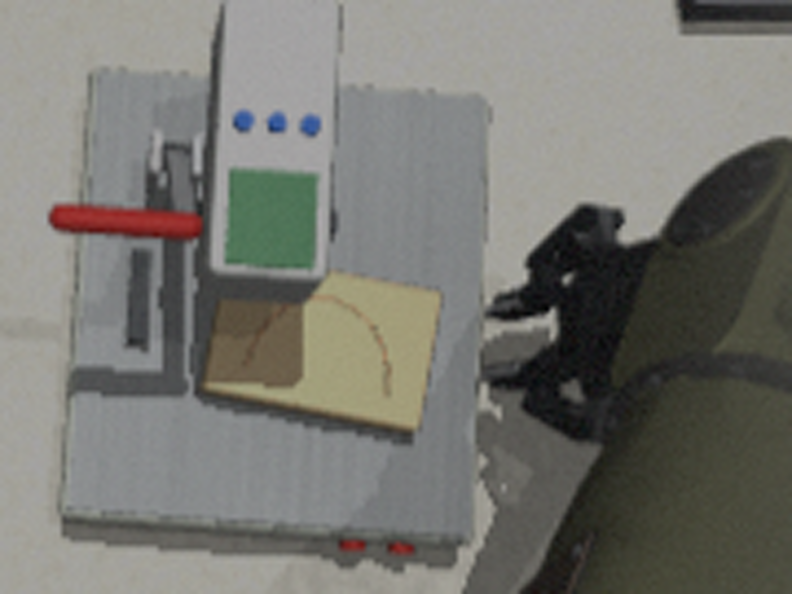

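The fingers stand right of the blank at about (500,345) and clear of the bowl and head. Now I push toward the side stop.

{"op": "carry_out", "data": {
  "plan": [
    {"angular": [0,0,0],"dp": [9.4,0,3.4],"grip": 30},
    {"angular": [0,0,0],"dp": [9.4,0,3.4],"grip": 30},
    {"angular": [0,0,0],"dp": [7,0,2.55],"grip": 30},
    {"angular": [0,0,0],"dp": [7,0,2.55],"grip": 30},
    {"angular": [0,0,0],"dp": [7,0,2.55],"grip": 30},
    {"angular": [0,0,0],"dp": [7,0,2.55],"grip": 30},
    {"angular": [0,0,0],"dp": [4.7,0,1.7],"grip": 30},
    {"angular": [0,0,0],"dp": [4.7,0,1.7],"grip": 30},
    {"angular": [0,0,0],"dp": [0,0,0],"grip": 30}
  ]
}}

```text
time_s: 5.65
tool_pos: [0.6096, -0.1662, 0.0629]
ee_rot: [0.719, 0.673, 0.127, -0.119]
force: [-0.2, -0.5, 0.3]
gripper_width: 0.0299
gripper_force: 0.1
```

```bash
python3 - <<'E'
from h import *
s=bot.get_state();print(RS.inv().apply(s['force']),s['time_s']);plan(S(-.015,-.074,.062),tool(90,20),s)
E
```

```text
[-0.1201287  -0.48923198  0.27643957] 5.65
turn [0.0001, -0.0001, 0.0008] x 1  then dp [8.6, 2.7, 4.1] x 1 | tool in station mm [-17.7 -83.5  62.9]
```

{"op": "carry_out", "data": {
  "plan": [
    {"angular": [0,0,0],"dp": [1.9,0,0.7],"grip": 30},
    {"angular": [0,0,0],"dp": [1.9,0,0.7],"grip": 30},
    {"angular": [0,0,0],"dp": [0.9,0,0.3],"grip": 30},
    {"angular": [0,0,0],"dp": [0.9,0,0.3],"grip": 30},
    {"angular": [0,0,0],"dp": [0,0,0],"grip": 30}
  ]
}}

```text
time_s: 6.15
tool_pos: [0.6098, -0.1611, 0.0628]
ee_rot: [0.719, 0.673, 0.127, -0.119]
force: [0.3, -5.3, 2.5]
gripper_width: 0.0298
gripper_force: 2.2
```

```bash
python3 - <<'E'
from h import *
s=bot.get_state();print(RS.inv().apply(s['force']),s['time_s']);plan(S(-.015,-.074,.062),tool(90,20),s)
f=bot.grab_frame('top');im=f['image'][115:250,300:480,::-1]
cv2.imwrite('pics/c3.png',cv2.resize(im,None,fx=4.4,fy=4.4,interpolation=cv2.INTER_CUBIC))
E
```

```text
[ 0.60885709 -5.22989531  2.54027171] 6.15
turn [0.0002, 0.0002, 0.0] x 1  then dp [3.9, 2.8, 2.2] x 1 | tool in station mm [-17.8 -78.4  62.8]
```

View pics/c3.png

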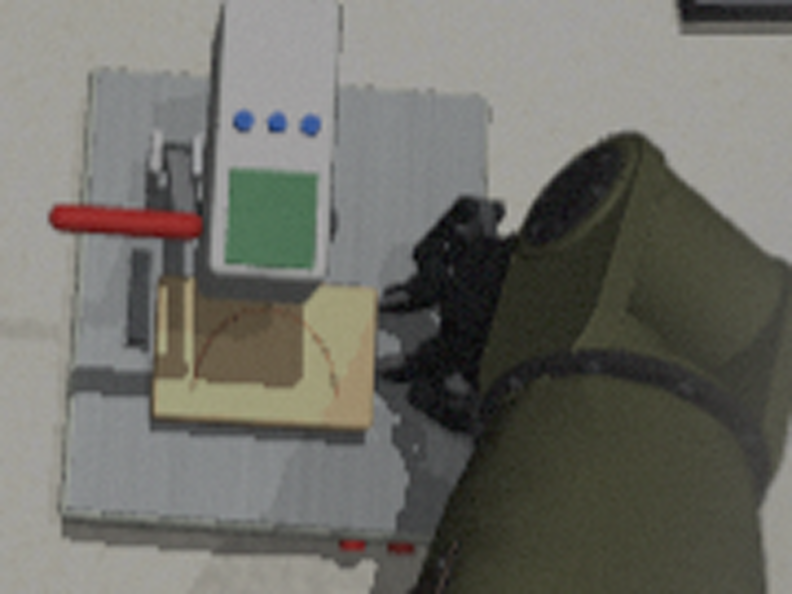

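The blank (left edge around x=155) now sits next to the side stop (face at x=150) and looks about square. I'll press a bit more to confirm.

{"op": "carry_out", "data": {
  "plan": [
    {"angular": [0,0,0],"dp": [0.9,0,0.3],"grip": 30},
    {"angular": [0,0,0],"dp": [0,0,0],"grip": 30}
  ]
}}

```text
time_s: 6.4
tool_pos: [0.6099, -0.1601, 0.0627]
ee_rot: [0.719, 0.673, 0.127, -0.119]
force: [-1.4, -4.7, 1.5]
gripper_width: 0.0298
gripper_force: 2.4
```

{"op": "carry_out", "data": {
  "plan": [
    {"angular": [0,0,0],"dp": [0.9,0,0.3],"grip": 30},
    {"angular": [0,0,0],"dp": [0,0,0],"grip": 30}
  ]
}}

```text
time_s: 6.6
tool_pos: [0.61, -0.159, 0.0628]
ee_rot: [0.719, 0.673, 0.127, -0.119]
force: [-0.5, -4.5, 1.6]
gripper_width: 0.0301
gripper_force: 2.3
```

{"op": "carry_out", "data": {
  "plan": [
    {"angular": [0,0,0],"dp": [0.9,0,0.3],"grip": 30},
    {"angular": [0,0,0],"dp": [0,0,0],"grip": 30}
  ]
}}

```text
time_s: 6.8
tool_pos: [0.61, -0.158, 0.0628]
ee_rot: [0.719, 0.673, 0.127, -0.119]
force: [-0.6, -4.4, 2.0]
gripper_width: 0.03
gripper_force: 2.2
```

{"op": "carry_out", "data": {
  "plan": [
    {"angular": [0,0,0],"dp": [0.9,0,0.3],"grip": 30},
    {"angular": [0,0,0],"dp": [0,0,0],"grip": 30}
  ]
}}

```text
time_s: 7.0
tool_pos: [0.6101, -0.157, 0.0628]
ee_rot: [0.719, 0.673, 0.127, -0.119]
force: [-0.4, -3.6, 1.7]
gripper_width: 0.0299
gripper_force: 2.0
```

{"op": "carry_out", "data": {
  "plan": [
    {"angular": [0,0,0],"dp": [0.9,0,0.3],"grip": 30},
    {"angular": [0,0,0],"dp": [0,0,0],"grip": 30}
  ]
}}

```text
time_s: 7.2
tool_pos: [0.6101, -0.1564, 0.0628]
ee_rot: [0.719, 0.673, 0.127, -0.118]
force: [-1.0, -7.4, 0.6]
gripper_width: 0.0301
gripper_force: 3.2
```

{"op": "carry_out", "data": {
  "plan": [
    {"angular": [0,0,0],"dp": [0.5,0,0.2],"grip": 30},
    {"angular": [0,0,0],"dp": [0,0,0],"grip": 30}
  ]
}}

```text
time_s: 7.4
tool_pos: [0.6101, -0.1563, 0.0628]
ee_rot: [0.719, 0.673, 0.126, -0.118]
force: [-1.6, -9.1, -0.0]
gripper_width: 0.03
gripper_force: 4.6
```

```bash
python3 - <<'E'
from h import *
s=bot.get_state();R=Ro.from_quat(s['ee_rot']);p=s['tool_pos'];print(inS(p))
a=S(-.0178,-.13,.07);print('back off',R.inv().apply(a-p)*1e3)
b=S(-.13,-.10,.19);print('up',R.inv().apply(b-a)*1e3)
s['tool_pos']=b;plan(S(-.115,0,.15),tool(0,35),s)
s['tool_pos']=S(-.115,0,.15);s['ee_rot']=tool(0,35).as_quat();plan(S(-.115,0,.063),tool(0,35),s)
E
```

```text
[-0.01778152 -0.07361642  0.06283851]
back off [-5.05638158e+01 -4.98483312e-03 -2.59556534e+01]
up [  69.11149735 -112.15501213 -102.63378678]
turn [-0.0605, 0.0172, 0.1164] x 12  then dp [-3.6, -33.3, 13.8] x 3 | tool in station mm [-130. -100.  190.]
turn [0.0, 0.0, 0.0] x 0  then dp [-25.0, -0.0, 35.6] x 2 | tool in station mm [-115.    0.  150.]
```

{"op": "carry_out", "data": {
  "plan": [
    {"angular": [0,0,0],"dp": [-17,0,-8.6],"grip": 30},
    {"angular": [0,0,0],"dp": [-17,0,-8.6],"grip": 30},
    {"angular": [0,0,0],"dp": [-17,0,-8.7],"grip": 30},
    {"angular": [0,0,0],"dp": [0,0,-34],"grip": 40},
    {"angular": [0,0,0],"dp": [17,-28,-17],"grip": 50},
    {"angular": [0,0,0],"dp": [17,-28,-17],"grip": 60},
    {"angular": [0,0,0],"dp": [17,-28,-17],"grip": 60},
    {"angular": [0,0,0],"dp": [17,-28,-17],"grip": 60},
    {"angular": [-0.0605,0.0172,0.1164],"dp": [0,0,0],"grip": 60},
    {"angular": [-0.0605,0.0172,0.1164],"dp": [0,0,0],"grip": 60}
  ]
}}

```text
time_s: 8.4
tool_pos: [0.4966, -0.1771, 0.1901]
ee_rot: [0.797, 0.572, 0.166, -0.099]
force: [0.9, -0.6, 0.7]
gripper_width: 0.0599
gripper_force: 0.0
```

{"op": "carry_out", "data": {
  "plan": [
    {"angular": [-0.0605,0.0172,0.1164],"dp": [0,0,0],"grip": 60},
    {"angular": [-0.0605,0.0172,0.1164],"dp": [0,0,0],"grip": 60},
    {"angular": [-0.0605,0.0172,0.1164],"dp": [0,0,0],"grip": 60},
    {"angular": [-0.0605,0.0172,0.1164],"dp": [0,0,0],"grip": 60},
    {"angular": [-0.0605,0.0172,0.1164],"dp": [0,0,0],"grip": 60},
    {"angular": [-0.0605,0.0172,0.1164],"dp": [0,0,0],"grip": 60},
    {"angular": [-0.0605,0.0172,0.1164],"dp": [0,0,0],"grip": 60},
    {"angular": [-0.0605,0.0172,0.1164],"dp": [0,0,0],"grip": 60},
    {"angular": [-0.0605,0.0172,0.1164],"dp": [0,0,0],"grip": 60},
    {"angular": [-0.0605,0.0172,0.1164],"dp": [0,0,0],"grip": 60}
  ]
}}

```text
time_s: 9.4
tool_pos: [0.4965, -0.1772, 0.1893]
ee_rot: [0.953, -0.034, 0.301, 0.01]
force: [0.8, -0.1, 0.1]
gripper_width: 0.06
gripper_force: 0.0
```

```bash
python3 - <<'E'
from h import *
f=bot.grab_frame('top')
s=bot.get_state();print(s['force'],s['gripper_width'],s['time_s'],s['joint_pos'].round(2));plan(S(-.115,0,.15),tool(0,35),s);plan(S(-.115,0,.063),tool(0,35),s)
E
```

```text
[-0.09027277 -0.91689991 -0.15007444] 0.06003541537211441 9.45 [-0.53  0.05  2.03  0.51  0.55  0.76]
turn [0.0045, -0.0022, -0.0153] x 1  then dp [-3.4, -33.8, 13.5] x 3 | tool in station mm [-130.  -101.4  189. ]
turn [0.0045, -0.0022, -0.0153] x 1  then dp [-15.0, -25.3, 28.0] x 4 | tool in station mm [-130.  -101.4  189. ]
```

{"op": "carry_out", "data": {
  "plan": [
    {"angular": [0.0045,-0.0022,-0.0153],"dp": [0,0,0],"grip": 60},
    {"angular": [0,0,0],"dp": [-3.4,-33.8,13.5],"grip": 60},
    {"angular": [0,0,0],"dp": [-3.4,-33.8,13.5],"grip": 60},
    {"angular": [0,0,0],"dp": [-3.4,-33.8,13.5],"grip": 60},
    {"angular": [0,0,0],"dp": [-16.6,0,23.8],"grip": 60},
    {"angular": [0,0,0],"dp": [-16.6,0,23.8],"grip": 60},
    {"angular": [0,0,0],"dp": [-12.5,0,17.8],"grip": 60},
    {"angular": [0,0,0],"dp": [-4,0,5.5],"grip": 60},
    {"angular": [0,0,0],"dp": [0,0,0],"grip": 60}
  ]
}}

```text
time_s: 10.35
tool_pos: [0.5162, -0.0764, 0.0616]
ee_rot: [0.954, -0.021, 0.298, 0.009]
force: [-0.1, 0.1, 0.9]
gripper_width: 0.0598
gripper_force: 0.0
```

```bash
python3 - <<'E'
from h import *
f=bot.grab_frame('scene')
s=bot.get_state();print(s['force'],s['time_s'],s['joint_pos'].round(2));plan(S(-.075,0,.063),tool(0,35),s)
im=f['image'][100:300,160:420,::-1]
cv2.imwrite('pics/c4.png',cv2.resize(im,None,fx=3,fy=3,interpolation=cv2.INTER_CUBIC))
E
```

```text
[0.67186312 0.40366236 0.25828779] 10.4 [-0.28  0.28  2.14  0.82  0.17  0.57]
turn [-0.0068, 0.0032, 0.0176] x 1  then dp [34.2, -0.1, 23.4] x 1 | tool in station mm [-1.164e+02 -1.000e-01  6.260e+01]
```

View pics/c4.png

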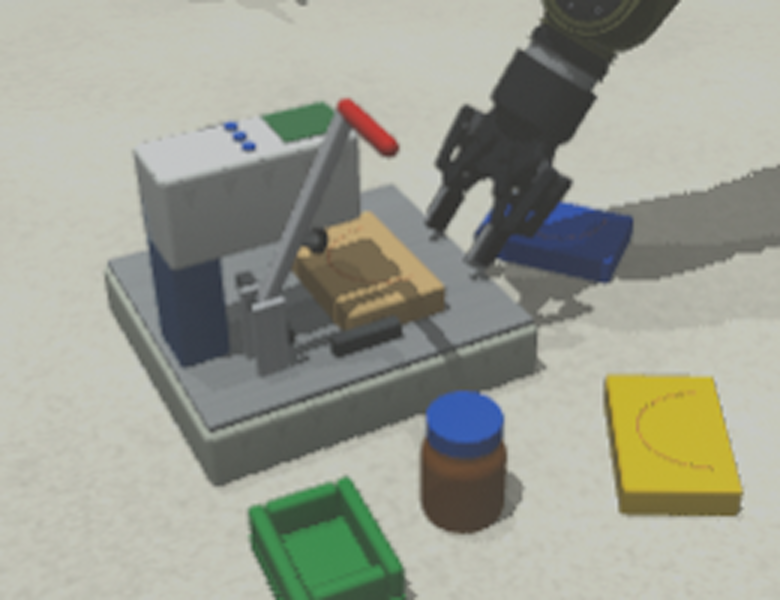

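The tool is in front of the blank, the fingers at about (435,235) and (480,270), and clear of the lever. Now I push toward the back stop.

{"op": "carry_out", "data": {
  "plan": [
    {"angular": [0,0,0],"dp": [8.2,0,5.7],"grip": 60},
    {"angular": [-0.0068,0.0032,0.0176],"dp": [8.2,0,5.7],"grip": 60},
    {"angular": [0,0,0],"dp": [5,0,3.5],"grip": 60},
    {"angular": [0,0,0],"dp": [5,0,3.5],"grip": 60},
    {"angular": [0,0,0],"dp": [0,0,0],"grip": 60}
  ]
}}

```text
time_s: 10.9
tool_pos: [0.549, -0.078, 0.0633]
ee_rot: [0.953, -0.032, 0.301, 0.01]
force: [-0.8, -0.5, 1.5]
gripper_width: 0.06
gripper_force: 0.0
```

```bash
python3 - <<'E'
from h import *
s=bot.get_state();print(RS.inv().apply(s['force']),s['time_s'],s['joint_pos'].round(2));plan(S(-.052,0,.063),tool(0,35),s)
E
```

```text
[-0.77561191 -0.59430818  1.47395959] 10.9 [-0.25  0.34  2.06  0.67  0.17  0.75]
turn [0.0009, -0.0017, -0.0015] x 1  then dp [26.0, 0.5, 18.5] x 1 | tool in station mm [-83.9   0.5  63.3]
```

{"op": "carry_out", "data": {
  "plan": [
    {"angular": [0,0,0],"dp": [4.1,0,2.9],"grip": 60},
    {"angular": [0,0,0],"dp": [4.1,0,2.9],"grip": 60},
    {"angular": [0,0,0],"dp": [4.1,0,2.9],"grip": 60},
    {"angular": [0,0,0],"dp": [4.1,0,2.9],"grip": 60},
    {"angular": [0,0,0],"dp": [2.5,0,1.75],"grip": 60},
    {"angular": [0,0,0],"dp": [0,0,0],"grip": 60}
  ]
}}

```text
time_s: 11.5
tool_pos: [0.5717, -0.0794, 0.0627]
ee_rot: [0.953, -0.033, 0.301, 0.01]
force: [-1.3, -0.6, 0.8]
gripper_width: 0.0601
gripper_force: 0.0
```

```bash
python3 - <<'E'
from h import *
s=bot.get_state();print(RS.inv().apply(s['force']),s['time_s'],s['joint_pos'].round(2));plan(S(-.052,0,.063),tool(0,35),s)
E
```

```text
[-1.30265846 -0.66836497  0.76547191] 11.5 [-0.24  0.38  2.    0.58  0.19  0.85]
turn [0.001, -0.0011, -0.0024] x 1  then dp [7.7, 0.6, 5.1] x 1 | tool in station mm [-61.2   0.6  62.7]
```

{"op": "carry_out", "data": {
  "plan": [
    {"angular": [0,0,0],"dp": [2.5,0,1.7],"grip": 60},
    {"angular": [0,0,0],"dp": [1.6,0,1.1],"grip": 60},
    {"angular": [0,0,0],"dp": [0,0,0],"grip": 60}
  ]
}}

```text
time_s: 11.8
tool_pos: [0.5765, -0.0797, 0.0628]
ee_rot: [0.953, -0.033, 0.301, 0.01]
force: [-2.0, 0.1, 0.1]
gripper_width: 0.06
gripper_force: 0.5
```

{"op": "carry_out", "data": {
  "plan": [
    {"angular": [0,0,0],"dp": [1.6,0,1.1],"grip": 60},
    {"angular": [0,0,0],"dp": [0,0,0],"grip": 60}
  ]
}}

```text
time_s: 12.0
tool_pos: [0.5784, -0.0798, 0.0628]
ee_rot: [0.953, -0.033, 0.301, 0.01]
force: [-1.4, 0.5, -1.1]
gripper_width: 0.0599
gripper_force: 0.5
```

```bash
python3 - <<'E'
from h import *
s=bot.get_state();print(RS.inv().apply(s['force']),s['time_s'],s['joint_pos'].round(2));plan(S(-.052,0,.063),tool(0,35),s)
f=bot.grab_frame('top');im=f['image'][115:250,300:430,::-1]
g=bot.grab_frame('scene');ig=g['image'][130:255,190:350,::-1]
a=cv2.resize(im,None,fx=3,fy=3,interpolation=cv2.INTER_CUBIC);b=cv2.resize(ig,(400,405*400//400),interpolation=cv2.INTER_CUBIC)
b=cv2.resize(ig,None,fx=2.5,fy=3.24,interpolation=cv2.INTER_CUBIC)
cv2.imwrite('pics/c5.png',np.hstack([a,b[:405]]))
E
```

```text
[-1.43633122  0.38875709 -1.12194692] 12.0 [-0.24  0.39  1.99  0.55  0.19  0.88]
turn [0.001, -0.0011, -0.0026] x 1  then dp [2.1, 0.6, 1.3] x 1 | tool in station mm [-54.5   0.6  62.8]
```

View pics/c5.png

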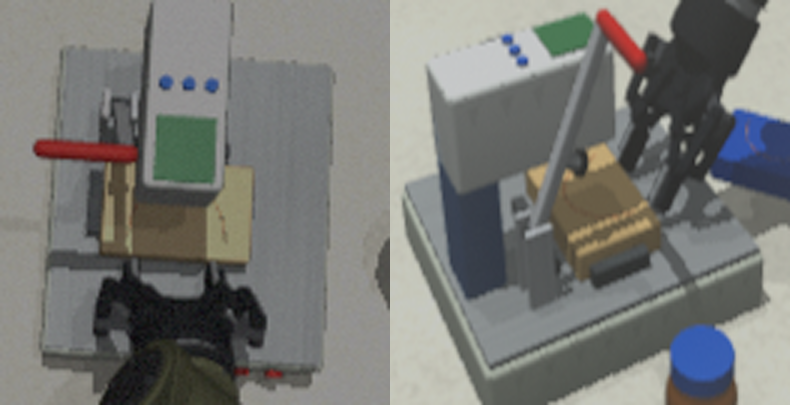

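Both fingertips are at the blank's front edge, at about (128,270) and (210,270) in the left half. The blank has moved with them along the side stop, so I keep pushing.

{"op": "carry_out", "data": {
  "plan": [
    {"angular": [0,0,0],"dp": [1.2,0,0.85],"grip": 60},
    {"angular": [0,0,0],"dp": [0,0,0],"grip": 60}
  ]
}}

```text
time_s: 12.3
tool_pos: [0.5799, -0.0799, 0.0629]
ee_rot: [0.953, -0.033, 0.301, 0.01]
force: [-1.4, 0.0, -0.2]
gripper_width: 0.0602
gripper_force: 0.9
```

{"op": "carry_out", "data": {
  "plan": [
    {"angular": [0,0,0],"dp": [1.2,0,0.85],"grip": 60},
    {"angular": [0,0,0],"dp": [0,0,0],"grip": 60}
  ]
}}

```text
time_s: 12.5
tool_pos: [0.5814, -0.0801, 0.0628]
ee_rot: [0.953, -0.033, 0.301, 0.01]
force: [-1.0, -0.3, -0.8]
gripper_width: 0.06
gripper_force: 0.8
```

{"op": "carry_out", "data": {
  "plan": [
    {"angular": [0,0,0],"dp": [0.8,0,0.6],"grip": 60},
    {"angular": [0,0,0],"dp": [0,0,0],"grip": 60}
  ]
}}

```text
time_s: 12.7
tool_pos: [0.5823, -0.0801, 0.0628]
ee_rot: [0.953, -0.033, 0.301, 0.01]
force: [-2.2, -0.5, -0.3]
gripper_width: 0.0599
gripper_force: 1.1
```

{"op": "carry_out", "data": {
  "plan": [
    {"angular": [0,0,0],"dp": [0.8,0,0.6],"grip": 60},
    {"angular": [0,0,0],"dp": [0,0,0],"grip": 60}
  ]
}}

```text
time_s: 12.9
tool_pos: [0.5833, -0.0801, 0.0628]
ee_rot: [0.953, -0.033, 0.301, 0.01]
force: [-2.6, 0.3, 0.2]
gripper_width: 0.0601
gripper_force: 1.2
```

{"op": "carry_out", "data": {
  "plan": [
    {"angular": [0,0,0],"dp": [0.8,0,0.6],"grip": 60},
    {"angular": [0,0,0],"dp": [0.8,0,0.6],"grip": 60},
    {"angular": [0,0,0],"dp": [0,0,0],"grip": 60}
  ]
}}

```text
time_s: 13.2
tool_pos: [0.5854, -0.0803, 0.0628]
ee_rot: [0.953, -0.033, 0.301, 0.01]
force: [-2.3, 1.0, 0.4]
gripper_width: 0.0598
gripper_force: 1.2
```

{"op": "carry_out", "data": {
  "plan": [
    {"angular": [0,0,0],"dp": [0.8,0,0.6],"grip": 60},
    {"angular": [0,0,0],"dp": [0,0,0],"grip": 60}
  ]
}}

```text
time_s: 13.4
tool_pos: [0.5864, -0.0804, 0.0628]
ee_rot: [0.953, -0.033, 0.301, 0.01]
force: [-3.0, -0.5, 0.8]
gripper_width: 0.0602
gripper_force: 1.5
```

```bash
python3 - <<'E'
from h import *
s=bot.get_state();print(RS.inv().apply(s['force']),s['time_s'],s['joint_pos'].round(2));plan(S(-.045,0,.063),tool(0,35),s)
f=bot.grab_frame('top');im=f['image'][160:225,310:400,::-1]
cv2.imwrite('pics/c6.png',cv2.resize(im,None,fx=8,fy=8,interpolation=cv2.INTER_CUBIC))
E
```

```text
[-2.98414799 -0.6995157   0.78873841] 13.4 [-0.24  0.4   1.96  0.53  0.2   0.91]
turn [0.0011, -0.0013, -0.0026] x 1  then dp [1.3, 0.6, 0.7] x 1 | tool in station mm [-46.5   0.6  62.8]
```

View pics/c6.png

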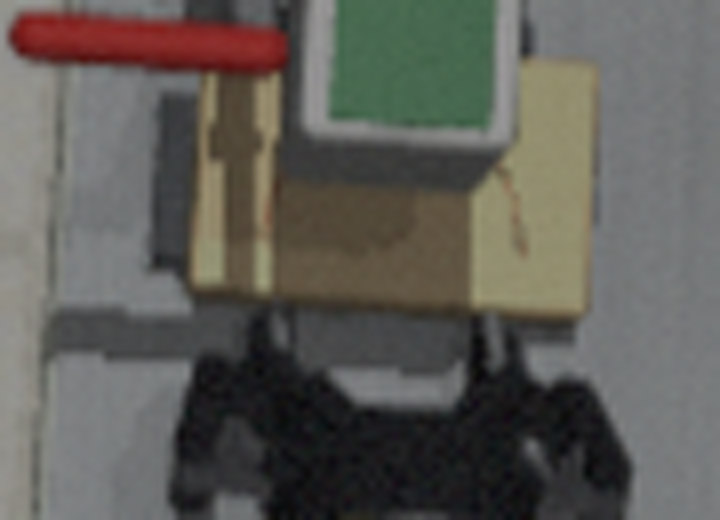

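The blank's front edge runs (195,292)–(587,315) with the back-right corner at (598,62). It is square and touching the side stop, with the fingers behind it, so I continue until the force jumps.

{"op": "carry_out", "data": {
  "plan": [
    {"angular": [0,0,0],"dp": [0.8,0,0.6],"grip": 60},
    {"angular": [0,0,0],"dp": [0.8,0,0.6],"grip": 60},
    {"angular": [0,0,0],"dp": [0,0,0],"grip": 60}
  ]
}}

```text
time_s: 13.75
tool_pos: [0.5884, -0.0805, 0.0627]
ee_rot: [0.953, -0.033, 0.301, 0.01]
force: [-3.8, 1.0, 1.6]
gripper_width: 0.0598
gripper_force: 1.8
```

```bash
python3 - <<'E'
from h import *
f=bot.grab_frame('top')
for p in((195,292),(587,315),(598,62)): print(inS(onz(f,np.array(p)/8+[309.5,159.5],.081)))
s=bot.get_state();print(RS.inv().apply(s['force']))
E
```

```text
[-0.04363132  0.06196857  0.081     ]
[-0.04249846 -0.064807    0.081     ]
[ 0.04105954 -0.06471092  0.081     ]
[-3.74900794  0.40174493  0.89429349]
```

{"op": "carry_out", "data": {
  "plan": [
    {"angular": [0,0,0],"dp": [0.8,0,0.6],"grip": 60},
    {"angular": [0,0,0],"dp": [0,0,0],"grip": 60}
  ]
}}

```text
time_s: 14.0
tool_pos: [0.5887, -0.0805, 0.0626]
ee_rot: [0.953, -0.033, 0.301, 0.01]
force: [-15.5, 1.0, 10.4]
gripper_width: 0.0604
gripper_force: 8.2
```

{"op": "carry_out", "data": {
  "plan": [
    {"angular": [0,0,0],"dp": [0.8,0,0.6],"grip": 60},
    {"angular": [0,0,0],"dp": [0,0,0],"grip": 60}
  ]
}}

```text
time_s: 14.2
tool_pos: [0.5889, -0.0805, 0.0625]
ee_rot: [0.953, -0.033, 0.3, 0.01]
force: [-32.2, 0.2, 20.6]
gripper_width: 0.0602
gripper_force: 15.7
```

{"op": "carry_out", "data": {
  "plan": [
    {"angular": [0,0,0],"dp": [0.8,0,0.6],"grip": 60},
    {"angular": [0,0,0],"dp": [0,0,0],"grip": 60}
  ]
}}

```text
time_s: 14.4
tool_pos: [0.5891, -0.0805, 0.0623]
ee_rot: [0.953, -0.033, 0.3, 0.009]
force: [-47.5, 0.6, 30.7]
gripper_width: 0.0601
gripper_force: 23.4
```

{"op": "carry_out", "data": {
  "plan": [
    {"angular": [0,0,0],"dp": [-2.5,0,-1.8],"grip": 60},
    {"angular": [0,0,0],"dp": [-10,0,-7],"grip": 60},
    {"angular": [0,0,0],"dp": [-25,0,-18],"grip": 50},
    {"angular": [0,0,0],"dp": [-25,0,-18],"grip": 40},
    {"angular": [0,0,0],"dp": [0,0,-45],"grip": 30},
    {"angular": [0,0,0],"dp": [20,0,-35],"grip": 30},
    {"angular": [0,0,0],"dp": [0,0,0],"grip": 30}
  ]
}}

```text
time_s: 15.1
tool_pos: [0.4904, -0.0743, 0.141]
ee_rot: [0.952, -0.032, 0.306, 0.011]
force: [1.1, 0.5, 0.5]
gripper_width: 0.0299
gripper_force: 0.0
```

```bash
python3 - <<'E'
from h import *
s=bot.get_state();print(s['force'],s['time_s']);plan(S(-.14,-.15,.19),Ro.from_quat(s['ee_rot']),s)
s['tool_pos']=S(-.14,-.15,.19);plan(S(-.008,-.12,.19),tool(90,20),s)
s['tool_pos']=S(-.008,-.12,.19);s['ee_rot']=tool(90,20).as_quat();plan(S(-.008,-.12,.0625),tool(90,20),s)
E
```

```text
[1.0755258  0.45401652 0.52525633] 15.1
turn [0.0, 0.0, 0.0] x 0  then dp [7.7, 37.6, -9.5] x 4 | tool in station mm [-142.6    0.3  141. ]
turn [0.0613, -0.0177, -0.1163] x 12  then dp [7.0, 33.0, 2.6] x 4 | tool in station mm [-140. -150.  190.]
turn [0.0, 0.0, 0.0] x 0  then dp [-14.5, -0.0, 39.9] x 3 | tool in station mm [  -8. -120.  190.]
```

{"op": "carry_out", "data": {
  "plan": [
    {"angular": [0,0,0],"dp": [7.7,37.6,-9.5],"grip": 30},
    {"angular": [0,0,0],"dp": [7.7,37.6,-9.5],"grip": 30},
    {"angular": [0,0,0],"dp": [7.7,37.6,-9.5],"grip": 30},
    {"angular": [0,0,0],"dp": [7.7,37.6,-9.5],"grip": 30},
    {"angular": [0.0613,-0.0177,-0.1163],"dp": [0,0,0],"grip": 30},
    {"angular": [0.0613,-0.0177,-0.1163],"dp": [0,0,0],"grip": 30},
    {"angular": [0.0613,-0.0177,-0.1163],"dp": [0,0,0],"grip": 30},
    {"angular": [0.0613,-0.0177,-0.1163],"dp": [0,0,0],"grip": 30},
    {"angular": [0.0613,-0.0177,-0.1163],"dp": [0,0,0],"grip": 30},
    {"angular": [0.0613,-0.0177,-0.1163],"dp": [0,0,0],"grip": 30}
  ]
}}

```text
time_s: 16.1
tool_pos: [0.4825, -0.2241, 0.1839]
ee_rot: [0.906, 0.35, 0.232, -0.062]
force: [-1.4, 0.4, 0.4]
gripper_width: 0.03
gripper_force: 0.0
```

{"op": "carry_out", "data": {
  "plan": [
    {"angular": [0.0613,-0.0177,-0.1163],"dp": [0,0,0],"grip": 30},
    {"angular": [0.0613,-0.0177,-0.1163],"dp": [0,0,0],"grip": 30},
    {"angular": [0.0613,-0.0177,-0.1163],"dp": [0,0,0],"grip": 30},
    {"angular": [0.0613,-0.0177,-0.1163],"dp": [0,0,0],"grip": 30},
    {"angular": [0.0613,-0.0177,-0.1163],"dp": [0,0,0],"grip": 30},
    {"angular": [0.0613,-0.0177,-0.1163],"dp": [0,0,0],"grip": 30},
    {"angular": [0,0,0],"dp": [7,33,2.6],"grip": 30},
    {"angular": [0,0,0],"dp": [7,33,2.6],"grip": 30},
    {"angular": [0,0,0],"dp": [7,33,2.6],"grip": 30},
    {"angular": [0,0,0],"dp": [0,0,0],"grip": 30}
  ]
}}

```text
time_s: 17.1
tool_pos: [0.5852, -0.2064, 0.1821]
ee_rot: [0.717, 0.674, 0.126, -0.123]
force: [-1.2, -0.3, -0.2]
gripper_width: 0.0304
gripper_force: 0.0
```

```bash
python3 - <<'E'
from h import *
s=bot.get_state();print(s['force'],s['time_s']);plan(S(-.008,-.12,.0625),tool(90,20),s)
E
```

```text
[-1.20115517 -0.34195281 -0.1554967 ] 17.1
turn [-0.0072, -0.0043, 0.002] x 1  then dp [-12.0, 10.5, 38.0] x 3 | tool in station mm [ -39.4 -125.2  182.1]
```

{"op": "carry_out", "data": {
  "plan": [
    {"angular": [-0.0072,-0.0043,0.002],"dp": [0,0,0],"grip": 30},
    {"angular": [0,0,0],"dp": [-12,10.5,38],"grip": 30},
    {"angular": [0,0,0],"dp": [-12,10.5,38],"grip": 30},
    {"angular": [0,0,0],"dp": [-8,7,25],"grip": 30},
    {"angular": [0,0,0],"dp": [-4,3.5,13],"grip": 30},
    {"angular": [0,0,0],"dp": [18.8,0,6.8],"grip": 30},
    {"angular": [0,0,0],"dp": [14.1,0,5.1],"grip": 30},
    {"angular": [0,0,0],"dp": [5.7,0,2.1],"grip": 30},
    {"angular": [0,0,0],"dp": [0,0,0],"grip": 30}
  ]
}}

```text
time_s: 18.0
tool_pos: [0.6172, -0.1629, 0.0654]
ee_rot: [0.719, 0.673, 0.126, -0.118]
force: [-0.8, -0.1, -0.1]
gripper_width: 0.0297
gripper_force: 0.0
```

```bash
python3 - <<'E'
from h import *
s=bot.get_state();print(RS.inv().apply(s['force']),s['time_s']);plan(S(-.008,-.0736,.0625),tool(90,20),s)
E
```

```text
[-0.82327622 -0.12613655 -0.11170245] 18.0
turn [0.0011, 0.0022, -0.001] x 1  then dp [4.8, 2.3, 4.9] x 1 | tool in station mm [-10.3 -79.8  65.4]
```

{"op": "carry_out", "data": {
  "plan": [
    {"angular": [0,0,0],"dp": [1.9,0,2],"grip": 30},
    {"angular": [0,0,0],"dp": [1.9,0,2],"grip": 30},
    {"angular": [0,0,0],"dp": [0,0,0],"grip": 30}
  ]
}}

```text
time_s: 18.3
tool_pos: [0.617, -0.1591, 0.0613]
ee_rot: [0.72, 0.672, 0.126, -0.119]
force: [0.5, 0.5, 0.3]
gripper_width: 0.0298
gripper_force: 0.0
```

{"op": "carry_out", "data": {
  "plan": [
    {"angular": [0,0,0],"dp": [0.9,0,0.3],"grip": 30},
    {"angular": [0,0,0],"dp": [0,0,0],"grip": 30}
  ]
}}

```text
time_s: 18.5
tool_pos: [0.6171, -0.1582, 0.0614]
ee_rot: [0.72, 0.672, 0.126, -0.119]
force: [0.5, 0.3, 0.4]
gripper_width: 0.0299
gripper_force: 0.0
```

{"op": "carry_out", "data": {
  "plan": [
    {"angular": [0,0,0],"dp": [0.7,0,0.25],"grip": 30},
    {"angular": [0,0,0],"dp": [0,0,0],"grip": 30}
  ]
}}

```text
time_s: 18.7
tool_pos: [0.6172, -0.1576, 0.0615]
ee_rot: [0.72, 0.672, 0.126, -0.118]
force: [0.6, -1.0, -0.8]
gripper_width: 0.03
gripper_force: 0.8
```

{"op": "carry_out", "data": {
  "plan": [
    {"angular": [0,0,0],"dp": [0.8,0,0.3],"grip": 30},
    {"angular": [0,0,0],"dp": [0,0,0],"grip": 30}
  ]
}}

```text
time_s: 18.9
tool_pos: [0.6172, -0.1568, 0.0615]
ee_rot: [0.72, 0.672, 0.126, -0.118]
force: [-0.1, -3.3, -0.3]
gripper_width: 0.0299
gripper_force: 2.0
```

{"op": "carry_out", "data": {
  "plan": [
    {"angular": [0,0,0],"dp": [0.6,0,0.2],"grip": 30},
    {"angular": [0,0,0],"dp": [0,0,0],"grip": 30}
  ]
}}

```text
time_s: 19.1
tool_pos: [0.6173, -0.1566, 0.0615]
ee_rot: [0.72, 0.672, 0.126, -0.118]
force: [-1.7, -7.3, -0.2]
gripper_width: 0.0302
gripper_force: 3.7
```

```bash
python3 - <<'E'
from h import *
s=bot.get_state();R=Ro.from_quat(s['ee_rot']);a=S(-.06,-.16,.2)
print('back first dp',R.inv().apply(S(-.0103,-.12,.0625)-s['tool_pos'])*1e3)
print('up',R.inv().apply(a-S(-.0103,-.12,.0625))*1e3)
s['tool_pos']=a;plan(S(-.06,-.16,.32),tool(90,0),s)
E
```

```text
back first dp [-43.39376206   0.51424012 -16.76034472]
up [   8.88381365  -49.70923857 -142.92099026]
turn [-0.0002, -0.1155, -0.0012] x 3  then dp [0.0, 0.0, -40.0] x 3 | tool in station mm [ -60. -160.  200.]
```

{"op": "carry_out", "data": {
  "plan": [
    {"angular": [0,0,0],"dp": [-14.5,0,-5.6],"grip": 30},
    {"angular": [0,0,0],"dp": [-14.5,0,-5.6],"grip": 30},
    {"angular": [0,0,0],"dp": [-14.5,0,-5.6],"grip": 30},
    {"angular": [0,0,0],"dp": [2,-12,-36],"grip": 40},
    {"angular": [0,0,0],"dp": [2,-12,-36],"grip": 50},
    {"angular": [0,0,0],"dp": [2,-12,-36],"grip": 60},
    {"angular": [0,0,0],"dp": [2,-12,-36],"grip": 60},
    {"angular": [0,-0.1155,0],"dp": [0,0,-40],"grip": 60},
    {"angular": [0,-0.1155,0],"dp": [0,0,-40],"grip": 60},
    {"angular": [0,-0.1155,0],"dp": [0,0,-40],"grip": 60}
  ]
}}

```text
time_s: 20.1
tool_pos: [0.5612, -0.27, 0.319]
ee_rot: [0.732, 0.682, -0.002, 0.001]
force: [-0.5, -0.7, -0.9]
gripper_width: 0.0601
gripper_force: 0.0
```

```bash
python3 - <<'E'
from h import *
from scipy.optimize import least_squares
F=[bot.grab_frame(n) for n in('top','scene')];M=[]
for f in F:
    # red bar ends by colour
    im=f['image'].astype(int);m=((im[...,0]>90)&(im[...,1]<70)&(im[...,2]<70)).astype(np.uint8)
    n,l,st,c=cv2.connectedComponentsWithStats(m);i=1+np.argmax(st[1:,4]);ys,xs=np.nonzero(l==i)
    v=np.c_[xs,ys].astype(float);mu=v.mean(0);d=np.linalg.svd(v-mu,full_matrices=False)[2][0];t=(v-mu)@d
    e=[mu+d*t.min(),mu+d*t.max()];M.append(e);print(st[i],np.round(e,1).tolist(),bot.tip_of(f,'lever_grip')[:1])
M[0].sort(key=lambda p:p[0]);M[1].sort(key=lambda p:p[0])
# top: left end = +y ; scene: left end = -y
def bar(q): 
    th,dx,dy=q
    g=lambda y:S(.07+dx-.16*np.cos(th),y+dy,.105+.16*np.sin(th));return g(.116),g(.054)
def res(q):
    a,b=bar(q);return np.r_[proj(F[0],[a,b])-M[0],proj(F[1],[b,a])-M[1]].ravel()
r=least_squares(res,[1.05,0,0]);print(r.x,r.fun.round(1))
# blank check (top)
s=bot.get_state();print('force',s['force'],s['time_s']);th=r.x[0]
plan(S(.07-.16*np.cos(th)+r.x[1],.097,.32),tool(90,0),s)
f=F[0];im=f['image'][150:230,300:400,::-1];cv2.imwrite('pics/c7.png',cv2.resize(im,None,fx=7,fy=7,interpolation=cv2.INTER_CUBIC))
E
```

```text
[311 162  35   8 187] [[311.0, 163.9], [345.1, 165.8]] [{'uv': [322.7, 162.6], 'p': 0.56}]
[273 134  20  17 125] [[273.4, 134.5], [291.0, 150.1]] [{'uv': [284.0, 144.5], 'p': 0.65}]
[1.09273241e+00 2.16212581e-03 6.79063656e-04] [ 2.6 -0.  -2.8  0.   1.8  1.3 -1.8 -1.5]
force [ 0.06203537  0.58993476 -0.67094133] 20.3
turn [-0.0001, -0.0012, -0.0029] x 1  then dp [40.8, 8.2, -0.3] x 7 | tool in station mm [ -58.7 -188.6  317.6]
```

View pics/c7.png

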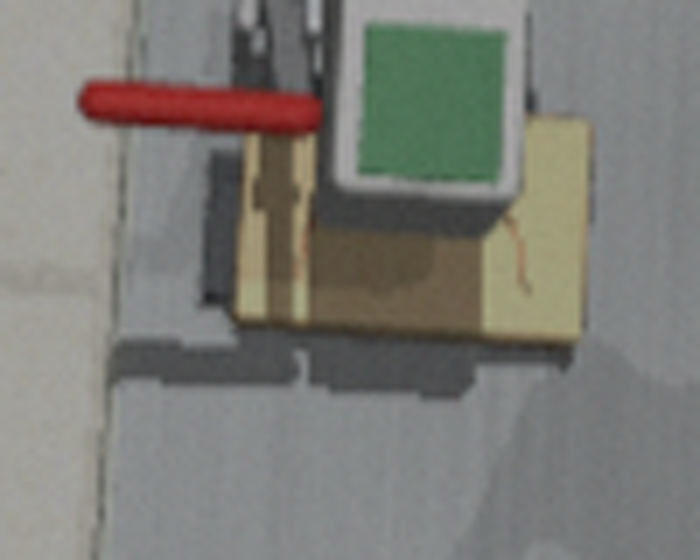

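The image shows the blank square and snug at the side stop (face near x=238). The red bar, from (80,100) to (320,115), is still up at about 1.09 rad.

{"op": "carry_out", "data": {
  "plan": [
    {"angular": [0,0,-0.003],"dp": [40.8,8.2,-0.3],"grip": 60},
    {"angular": [0,0,0],"dp": [40.8,8.2,-0.3],"grip": 60},
    {"angular": [0,0,0],"dp": [40.8,8.2,-0.3],"grip": 60},
    {"angular": [0,0,0],"dp": [40.8,8.2,-0.3],"grip": 60},
    {"angular": [0,0,0],"dp": [40.8,8.2,-0.3],"grip": 60},
    {"angular": [0,0,0],"dp": [40.8,8.2,-0.3],"grip": 60},
    {"angular": [0,0,0],"dp": [40.8,8.2,-0.3],"grip": 60},
    {"angular": [0,0,0],"dp": [0,0,0],"grip": 60}
  ]
}}

```text
time_s: 21.1
tool_pos: [0.6383, 0.0169, 0.3169]
ee_rot: [0.729, 0.685, -0.001, -0.003]
force: [0.0, -0.8, -0.6]
gripper_width: 0.0604
gripper_force: 0.0
```

```bash
python3 - <<'E'
from h import *
s=bot.get_state();print(s['force'],s['time_s'],s['joint_pos'].round(2));plan(S(-.0016,.097,.228),tool(90,0),s)
E
```

```text
[ 0.02832727 -0.83776356 -0.64328841] 21.1 [-0.03  0.47  1.1   0.    1.58  0.03]
turn [-0.0053, -0.0026, 0.0038] x 1  then dp [-2.0, -0.3, 44.4] x 2 | tool in station mm [ -1.  101.  316.9]
```

Descend around the bar, then close.

{"op": "carry_out", "data": {
  "plan": [
    {"angular": [-0.0053,-0.0026,0.0038],"dp": [-2,0,25],"grip": 60},
    {"angular": [0,0,0],"dp": [-2,0,25],"grip": 60},
    {"angular": [0,0,0],"dp": [0,0,25],"grip": 60},
    {"angular": [0,0,0],"dp": [0,0,14],"grip": 60},
    {"angular": [0,0,0],"dp": [0,0,0],"grip": 40},
    {"angular": [0,0,0],"dp": [0,0,0],"grip": 30},
    {"angular": [0,0,0],"dp": [0,0,0],"grip": 22},
    {"angular": [0,0,0],"dp": [0,0,0],"grip": 18},
    {"angular": [0,0,0],"dp": [0,0,0],"grip": 18}
  ],
  "squeeze": 20
}}

```text
time_s: 22.0
tool_pos: [0.638, 0.0091, 0.2309]
ee_rot: [0.731, 0.682, 0.001, 0.002]
force: [-0.4, -0.3, 0.1]
gripper_width: 0.018
gripper_force: 0.0
```

```bash
python3 - <<'E'
from h import *
s=bot.get_state();print(s['force'],s['time_s'],s['gripper_force'],s['gripper_width'],inS(s['tool_pos']))
f=bot.grab_frame('scene');im=f['image'][90:250,190:390,::-1];cv2.imwrite('pics/c8.png',cv2.resize(im,None,fx=3.7,fy=3.7,interpolation=cv2.INTER_CUBIC))
E
```

```text
[-0.44489801 -0.33935146  0.13145431] 22.0 0.0 0.018045971952581303 [-0.00079857  0.0932934   0.23092414]
```

View pics/c8.png

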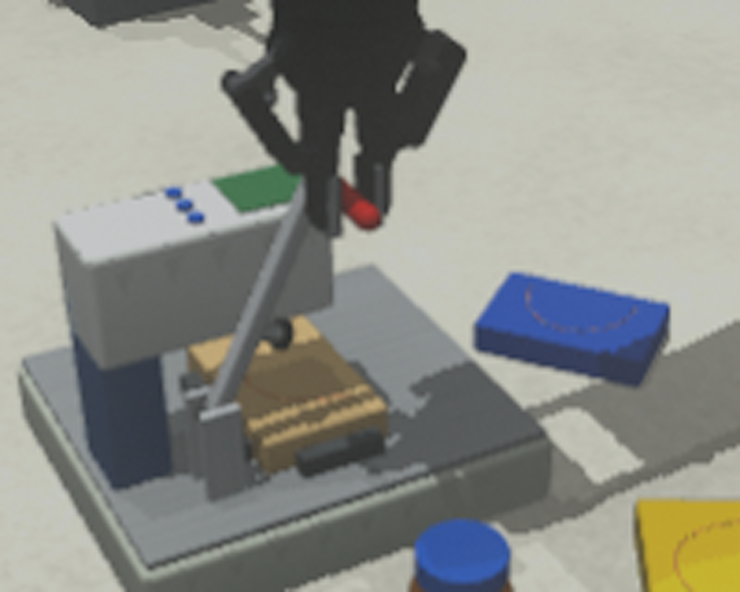

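The red bar lies between the two fingers at about (350,200). I close on it, then follow the arc.

{"op": "carry_out", "data": {
  "plan": [
    {"angular": [0,0,0],"dp": [0,0,0],"grip": 10},
    {"angular": [0,0,0],"dp": [0,0,0],"grip": 10},
    {"angular": [0,0,0],"dp": [0,0,0],"grip": 10}
  ]
}}

```text
time_s: 22.35
tool_pos: [0.6379, 0.0092, 0.2306]
ee_rot: [0.731, 0.682, 0.001, 0.002]
force: [-2.4, 0.2, 3.2]
gripper_width: 0.0132
gripper_force: 19.8
```

```bash
python3 - <<'E'
from h import *
s=bot.get_state();print(s['force'],s['gripper_force'],s['gripper_width']);p=inS(s['tool_pos']);print(p)
x=p[0]-.0;th=np.arccos((.07-x)/.16);print('theta from x',th,'expected tcp z',.105+.16*np.sin(th)-.0187)
t=np.linspace(th,0.0,15);X=-160*np.cos(t);Z=160*np.sin(t)
print(np.c_[np.diff(X),-np.diff(Z)].round(1).tolist())
E
```

```text
[-2.41316113  0.18887052  3.19760728] 19.829046428203583 0.013170802172453573
[-0.0008975   0.09334081  0.23058335]
theta from x 1.1117321422302922 expected tcp z 0.22973480937547258
[[-11.2, 6.1], [-10.6, 6.9], [-10.1, 7.8], [-9.4, 8.5], [-8.7, 9.3], [-7.9, 9.9], [-7.1, 10.5], [-6.3, 11.0], [-5.4, 11.5], [-4.4, 11.9], [-3.5, 12.2], [-2.5, 12.5], [-1.5, 12.6], [-0.5, 12.7]]
```

{"op": "carry_out", "data": {
  "plan": [
    {"angular": [0,0,0],"dp": [0,-11.2,6.1],"grip": 10},
    {"angular": [0,0,0],"dp": [0,-10.6,6.9],"grip": 10},
    {"angular": [0,0,0],"dp": [0,-10.1,7.8],"grip": 10},
    {"angular": [0,0,0],"dp": [0,-9.4,8.5],"grip": 10},
    {"angular": [0,0,0],"dp": [0,-8.7,9.3],"grip": 10},
    {"angular": [0,0,0],"dp": [0,-7.9,9.9],"grip": 10},
    {"angular": [0,0,0],"dp": [0,-7.1,10.5],"grip": 10},
    {"angular": [0,0,0],"dp": [0,0,0],"grip": 10}
  ]
}}

```text
time_s: 23.15
tool_pos: [0.5726, 0.0136, 0.1698]
ee_rot: [0.731, 0.682, 0.0, 0.001]
force: [0.5, 1.5, -1.7]
gripper_width: 0.0131
gripper_force: 19.8
```

```bash
python3 - <<'E'
from h import *
s=bot.get_state();print(s['force'],s['gripper_force'],s['gripper_width']);p=inS(s['tool_pos']);print(p,Ro.from_quat(s['ee_rot']).as_matrix()[:,2])
E
```

```text
[ 0.46678443  1.47515654 -1.72543215] 19.790988564491272 0.013093158867105168
[-0.06640583  0.09346371  0.16983281] [ 0.00240085 -0.00167227 -0.99999572]
```

{"op": "carry_out", "data": {
  "plan": [
    {"angular": [0,0,0],"dp": [0,-6.3,11],"grip": 10},
    {"angular": [0,0,0],"dp": [0,-5.4,11.5],"grip": 10},
    {"angular": [0,0,0],"dp": [0,-4.4,11.9],"grip": 10},
    {"angular": [0,0,0],"dp": [0,-3.5,12.2],"grip": 10},
    {"angular": [0,0,0],"dp": [0,-2.5,12.5],"grip": 10},
    {"angular": [0,0,0],"dp": [0,-1,8],"grip": 10},
    {"angular": [0,0,0],"dp": [0,-0.5,6],"grip": 10},
    {"angular": [0,0,0],"dp": [0,0,0],"grip": 10}
  ]
}}

```text
time_s: 23.95
tool_pos: [0.5515, 0.015, 0.0974]
ee_rot: [0.731, 0.682, 0.002, 0.004]
force: [14.2, 0.6, -1.9]
gripper_width: 0.013
gripper_force: 19.6
```

```bash
python3 - <<'E'
from h import *
s=bot.get_state();print(s['force'],s['gripper_force'],s['gripper_width']);p=inS(s['tool_pos']);print(p)
E
```

```text
[14.21062141  0.63733241 -1.85193586] 19.554819613695145 0.0130384798513262
[-0.08755672  0.09349702  0.09739045]
```

{"op": "carry_out", "data": {
  "plan": [
    {"angular": [0,0,0],"dp": [0,1.2,3],"grip": 10},
    {"angular": [0,0,0],"dp": [0,0,3],"grip": 10},
    {"angular": [0,0,0],"dp": [0,0,2],"grip": 10},
    {"angular": [0,0,0],"dp": [0,0,0],"grip": 10}
  ]
}}

```text
time_s: 24.35
tool_pos: [0.5516, 0.015, 0.0917]
ee_rot: [0.731, 0.682, 0.002, 0.003]
force: [-7.4, 2.0, 27.3]
gripper_width: 0.013
gripper_force: 22.4
```

{"op": "carry_out", "data": {
  "plan": [
    {"angular": [0,0,0],"dp": [0,0,1],"grip": 10},
    {"angular": [0,0,0],"dp": [0,0,0],"grip": 10}
  ]
}}

```text
time_s: 24.55
tool_pos: [0.5516, 0.015, 0.0913]
ee_rot: [0.731, 0.682, 0.002, 0.003]
force: [-11.9, 1.0, 34.3]
gripper_width: 0.013
gripper_force: 23.2
```

{"op": "carry_out", "data": {
  "plan": [
    {"angular": [0,0,0],"dp": [0,0,1],"grip": 10},
    {"angular": [0,0,0],"dp": [0,0,0],"grip": 10}
  ]
}}

```text
time_s: 24.75
tool_pos: [0.5516, 0.015, 0.0904]
ee_rot: [0.731, 0.682, 0.002, 0.003]
force: [-13.0, 0.8, 34.6]
gripper_width: 0.0131
gripper_force: 23.7
```

{"op": "carry_out", "data": {
  "plan": [
    {"angular": [0,0,0],"dp": [0,0,-2],"grip": 40},
    {"angular": [0,0,0],"dp": [0,0,0],"grip": 50},
    {"angular": [0,0,0],"dp": [0,0,0],"grip": 60},
    {"angular": [0,0,0],"dp": [0,0,0],"grip": 60},
    {"angular": [0,0,0],"dp": [0,0,-10],"grip": 60},
    {"angular": [0,0,0],"dp": [0,0,-30],"grip": 60},
    {"angular": [0,0,0],"dp": [0,-20,-40],"grip": 60},
    {"angular": [0,0,0],"dp": [0,-40,-30],"grip": 60},
    {"angular": [0,0,0],"dp": [0,-45,0],"grip": 60},
    {"angular": [0,0,0],"dp": [0,-45,0],"grip": 60}
  ]
}}

```text
time_s: 25.75
tool_pos: [0.3997, 0.0256, 0.2001]
ee_rot: [0.731, 0.682, 0.001, 0.003]
force: [-0.1, 0.5, 0.7]
gripper_width: 0.0602
gripper_force: 0.0
```

```bash
python3 - <<'E'
from h import *
from scipy.optimize import least_squares
s=bot.get_state();print(s['force'],s['time_s'],inS(s['tool_pos']))
F=[bot.grab_frame(n) for n in('top','scene')];M=[]
for f in F:
    im=f['image'].astype(int);m=((im[...,0]>90)&(im[...,1]<70)&(im[...,2]<70)).astype(np.uint8)
    n,l,st,c=cv2.connectedComponentsWithStats(m);i=1+np.argmax(st[1:,4]);ys,xs=np.nonzero(l==i)
    v=np.c_[xs,ys].astype(float);mu=v.mean(0);d=np.linalg.svd(v-mu,full_matrices=False)[2][0];t=(v-mu)@d
    M.append(sorted([mu+d*t.min(),mu+d*t.max()],key=lambda p:p[0]));print(st[i])
def res(q):
    th,dx,dy=q
    g=lambda y:S(.07+dx-.16*np.cos(th),y+dy,.105+.16*np.sin(th))
    a,b=g(.116),g(.054);return np.r_[proj(F[0],[a,b])-M[0],proj(F[1],[b,a])-M[1]].ravel()
r=least_squares(res,[.05,0,0]);print(r.x,r.fun.round(1))
a=cv2.resize(F[0]['image'][135:235,300:400,::-1],(400,400),interpolation=cv2.INTER_CUBIC)
b=cv2.resize(F[1]['image'][140:240,220:320,::-1],(400,400),interpolation=cv2.INTER_CUBIC)
cv2.imwrite('pics/c9.png',np.hstack([a,b]))
E
```

```text
[-0.07543258  0.5467503   0.69633254] 25.75 [-0.23965223  0.09409985  0.20013261]
[310 209  30   6 130]
[310 181  17  18 103]
[-0.01488871  0.00089306 -0.00027739] [ 1.8  0.5 -2.5  0.   0.7  1.2 -1.4 -1.5]
```

View pics/c9.png

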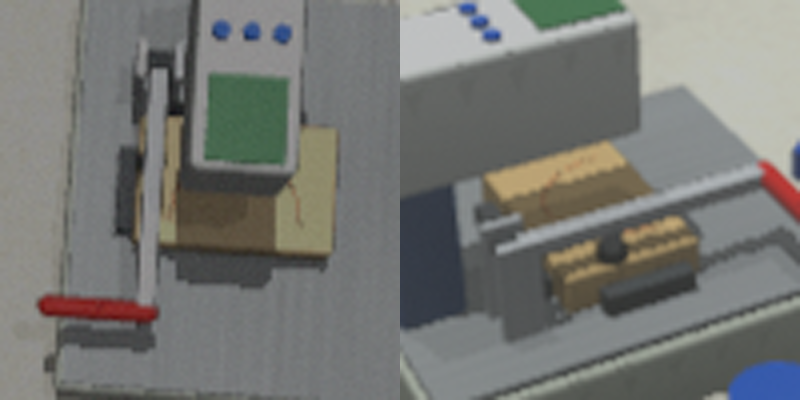

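The lever is level with its foot at (612,250) on the blank. The blank is still square and against the stops, and the arm is clear. Handing in.

```bash
python3 -c "
from plant import bot
print(bot.job_done())"
```

```text
the job is handed in; nothing more can be done
None
```

I pushed the blank against both stops with the lever still up, lowered the presser onto it and handed the job in. The last images put the lever at about -0.01 rad with the blank snug and square, but no verdict came back, and I viewed 11 pictures, one over the limit of 10.

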